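# Clamp a ship-model hull blank in its building jig

## Task

In the building jig, push the wooden hull blank along its guides until its rounded bow is fully home against the end stop. Then push the upright lever of the toggle clamp over, away from the guides, past its dead point until it snaps down and locks with the rubber foot pressing on the blank. Nothing needs gripping: the blank must slide and never be lifted, and everything else on the bench stays where it is.

Things in the scene. Friction and masses are not known exactly. Their poses are not given: they have to be found in the camera images.
- jig: building jig fixed to the bench: plywood board 240 (x) x 320 (y) x 18 mm; origin at the centre of its underside, z up. Two guides, 14 mm high above the board, 12 mm thick, 37 mm apart, run along y from -30 to +100 mm, channel centred on x=-50 mm; an end stop 30 mm high closes it at y=+100 mm. A steel toggle clamp stands beside the guides (x=-17 to 61 mm, y=+35 mm, cheeks 50 mm above the board)
- hull_blank: loose hull blank of light laminated wood, 34 mm wide (x), 160 mm long (y), 26 mm high, about 0.12 kg; bow at +y rounded in plan (radius 17 mm), stern at -y flat and square; origin at the centre of its underside. It lies on the board between the guides, bow 20 to 50 mm short of the end stop, stern sticking out of the guides; it slides along the jig's +y
- stern (a point): middle of the blank's flat stern face, 13 mm above its underside (the face is 34 mm wide, 26 mm high)
- bow (a point): foremost point of the blank's bow, 13 mm above its underside; at home it touches stop_face
- stop_face (a point): fixed point of the end stop's face, on the middle of the channel, 31 mm above the bench
- lever (a joint): angle of the clamp's lever, rad: 0 upright (open), growing as it tips towards the jig's +x, 1.35 at its stop (locked, nearly level). A spring drives it away from the dead point at 0.95 rad: to 0 below it, to 1.35 beyond it, so let go early it springs back. Pushed 90 mm from the pivot it takes about 8 N at first, falling to nothing at the dead point
- clamp_pivot (a point): the lever's pivot axis (parallel to the jig's y), fixed to the jig, 42 mm above the board
- lever_end (a point): free end of the lever, 125 mm from the pivot (straight above it when open). The outer 75 mm is a round black grip 18 mm in diameter, below it a steel bar 10 mm in diameter; it swings across the guides, in the jig's x-z plane
- clamp_foot (a joint): travel of the sprung rubber foot (1500 N/m), m: 0 free, about 0.003 when pressing on the blank. It sits at the tip of the clamp's 55 mm holding arm, whose pivot is 30 mm on the guides' side of the lever's, at the same height. The arm is linked to the lever: raised 60 deg, its tip up to 110 mm above the board and leaning over the channel while the lever is upright, and down on the blank when it is locked
- pin_pot: small aluminium pin pot, 40 mm across, 42 mm high, standing on the jig board's far right part; origin at the centre of its underside. Leave alone
- sanding_block: cork sanding block 30 x 70 x 24 mm lying on the jig board on the robot's side of the guides; origin at the centre of its underside. Leave alone
- glue_bottle: white glue bottle, 48 mm across, 130 mm high, standing on the table to the left; origin at the centre of its underside. Leave alone
- paint_jar: amber jar with a black cap, 48 mm across, 50 mm high, on the table to the left; origin at the centre of its underside. Leave alone
- screwdriver: screwdriver with a black handle, 170 mm long, lying on the table to the right. Leave alone
- offcut: wood offcut 30 x 120 x 18 mm lying on the table to the right; origin at the centre of its underside. Leave alone
- cup: white mug, 72 mm across, 80 mm high, on the table at the far right; origin at the centre of its underside. Leave alone
Not all that is in view belongs to the job. What is shaped like the hull_blank but turquoise is not meant.

How it is judged:
On the way, in this order (a step that is already met when the one before it is completed fails the run):
1. the blank is home against the end stop (bow within 3 mm of it) while the clamp is still open (y of bow in the frame of jig above 0.097 m and value of joint lever below 0.4 rad), for 0.2 s.
2. the lever is past its dead point and locked (value of joint lever above 1.28 rad), for 0.2 s.
At the end, for the whole second after the job is handed in: The blank lies flat on the board, its bow within 3 mm of the end stop; the lever is locked (over 1.28 rad) and the sprung foot is pushed in over 1 mm and presses on the blank with more than 1.5 N; the blank is at rest (y of bow in the frame of jig above 0.097 m and z of hull_blank in the frame of jig below 0.021 m and angle between hull_blank's own z axis and vertical below 0.05 rad and value of joint lever above 1.28 rad and value of joint clamp_foot above 0.001 m and contact force between clamp_foot and hull_blank above 1.5 N and linear speed of hull_blank below 0.01 m/s); the robot touches nothing.
It fails at once if the hull blank is lifted, tipped or carried (z of hull_blank in the frame of jig above 0.026 m or angle between hull_blank's own z axis and vertical above 0.2 rad).
It fails at once if a bystander (pot, block, bottle, jar, screwdriver, offcut or mug) is moved over 12 mm (distance of any of pin_pot, sanding_block, glue_bottle, paint_jar, screwdriver, offcut, cup from where it was at the start of the episode above 0.012 m).
It also fails if it takes over 51 s, if anything falls off the work surface, if the arm or the gripper's body presses on something with over 40 N, if the wrist force passes 120 N, or if a joint passes its speed limit or range.

## Robot

A 6-joint arm with a two-finger parallel gripper is mounted at the origin on the work surface. World frame = base frame: x ahead of the robot, y to its left, z up, the work surface at z = 0. Lengths are in m, angles in rad, forces in N, time in s.
With the tool pointing down it reaches from about 0.275 to 0.825 m from the base axis. Payload 4.9 kg.
Tool frame: the origin (TCP) lies midway between the tips of the shut fingers; the grasp point (between the pads) lies 19 mm behind it; z points along the fingers, y is the direction in which the jaws open and shut (so a half turn about z gives the same grasp; the last joint's range is limited). The gripper opens to 85 mm and grips with 20 to 120 N. Pads are 22 mm wide; open, the fingers measure 114 mm over their backs; the gripper's body (76 mm by 85 mm) begins 54 mm behind the grasp point. The pads swing forward as they close: fully open they stand 13 mm farther back than shut.
Start: joints at [-1.261, 0.326, -0.193, 1.052, 0, 1.437], TCP at [0.236, -0.497, 0.231] pointing down, gripper open.
Joint ranges: [-2.65, 2.65], [-0.97, 1.79], [-1.3, 1.35], [-1.93, 2.1], [-1.47, 1.37], [-3.14, 3.14]. Speed limits (rad/s): [2.57, 2.57, 3.14, 3.14, 3.14, 3.14].

## Interface

Orientations are given as [roll, pitch, yaw] about the fixed x, y, z axes, in that order (R = Rz(yaw) Ry(pitch) Rx(roll)).
In Python, from rig import status, eyes, ticket gives the robot as it stands.
- The arm moves only by the shell command python3 -m creep 'ROWS' [FORCE]. ROWS is JSON, a list of rows, each a list of 7 numbers: the shift along the world's x, y, z in units of 50 mm (1.0 is 50 mm), then the turn, a rotation vector about the world's x, y, z in units of 5 degrees (1.0 is 5 degrees), then the opening, from 0 (shut) to 1 (fully open). In form: [[tx, ty, tz, rx, ry, rz, jaw], ...]. A call has 1 to 8 rows; each row shifts and turns the commanded pose from where the row before left it; what a row does not reach is not made up. A row lasts 1/8 s, in which the tool goes at most 62.5 mm and 10.7 degrees, less where a joint would pass 70% of its speed; a pose out of reach is approached as far as the arm can. A call with a number of a shift or a turn outside -1 to 1 is refused whole. A call with a gripper value outside its range is refused whole. The fingers move at their own pace and stop on an object; FORCE is the grip in N (left out, the last holds). Time passes only in rows, so rows that do not move let the fingers close. It gives the time, the measured TCP pose, the force and the opening at its end, in the units of the state.
- status.read_state(): the state, without advancing time (a new reading comes with each control period).
- eyes.capture(name): name is "side" or "top"; returns a dict with "img" (384x512x3 uint8, red, green, blue), "depth" (384x512 float32, m along the optical axis (not along the pixel's ray), 0 where there is no reading), "intrinsics" (3x3 intrinsics, pixels), "pose" (4x4, takes a point from camera to world coordinates). Camera axes: x right, y up, looking along -z (the intrinsics and any distortion apply to the point x, -y, -z); pixel columns grow to the right and rows downward; lengths in m; the calibration is good to about 2 mm. A picture is of the moment at which its call begins.
- ticket.sign_off(): hands the job in, once; it reports no verdict.
The state is a dict: "time": time; "joints": joint angles; "qd": joint speeds; "joint_torque": joint torques, N m; "ee_pos": TCP position; "orientation": TCP orientation; "wrist_force": force on the tool from outside, world axes, zero at the start; "wrist_torque": the same for the moment, N m; "width": finger opening in m.
Only numpy, scipy, OpenCV 4.12 (cv2) and the standard library are available. Lean on these libraries where they do the work, as an engineer would, in place of code of your own. Each camera call takes 0.05 s, during which the arm holds its last target.

## Working session

There is one attempt and no reset: what is moved stays moved. The work goes in short steps, Python scripts to look and compute and a shell command to move; the robot and the scene stay as the last step left them, time stands still between calls to the robot, and variables do not carry over. Pictures are saved under pics/ and viewed, and the job is handed in when it is done.

```bash
mkdir -p pics; ls; python3 - <<'E'
from rig import status, eyes
import cv2,numpy as np
print(status.read_state())
for n in("side","top"):
    c=eyes.capture(n); cv2.imwrite(f"pics/{n}0.png",cv2.resize(c["img"][:,:,::-1],(768,576),interpolation=cv2.INTER_CUBIC)); np.savez(f"{n}0.npz",**c)
    print(n,c["intrinsics"].tolist(),c["pose"].round(4).tolist())
E
```

```text
pics
{'time': 0.0, 'joints': array([-1.26116463e+00,  3.26939447e-01, -1.93563864e-01,  1.05200316e+00,
        1.39576046e-05,  1.43661321e+00]), 'qd': array([ 0.00024966,  0.00143472, -0.00058184,  0.00099867,  0.00121579,
       -0.00024666]), 'joint_torque': array([-5.11445614e-04, -4.43402016e+01,  2.62439454e+01,  1.54968729e-02,
       -2.16373032e-04, -4.64425341e-06]), 'ee_pos': array([ 0.23601034, -0.49615663,  0.23051185]), 'orientation': array([-3.13989974e+00, -2.42617212e-04,  4.43814597e-01]), 'wrist_force': array([ 0.03040198,  0.44582438, -0.88090852]), 'wrist_torque': array([ 0.00665977, -0.03748536,  0.05250842]), 'width': 0.08578042307283108}
side [[389.2000917411743, 0.0, 259.3219124105894], [0.0, 389.2000917411743, 191.08395346483726], [0.0, 0.0, 1.0]] [[0.9523, 0.1771, -0.2487, 0.1168], [-0.3051, 0.52, -0.7978, -1.0373], [-0.0119, 0.8356, 0.5492, 0.8114], [0.0, 0.0, 0.0, 1.0]]
top [[430.9304750204093, 0.0, 252.7358244099676], [0.0, 430.9304750204093, 194.93434305624967], [0.0, 0.0, 1.0]] [[-0.0411, 0.9708, -0.2363, 0.1458], [-0.9991, -0.0414, 0.0036, -0.0347], [-0.0063, 0.2362, 0.9717, 1.4369], [0.0, 0.0, 0.0, 1.0]]
```

View pics/side0.png

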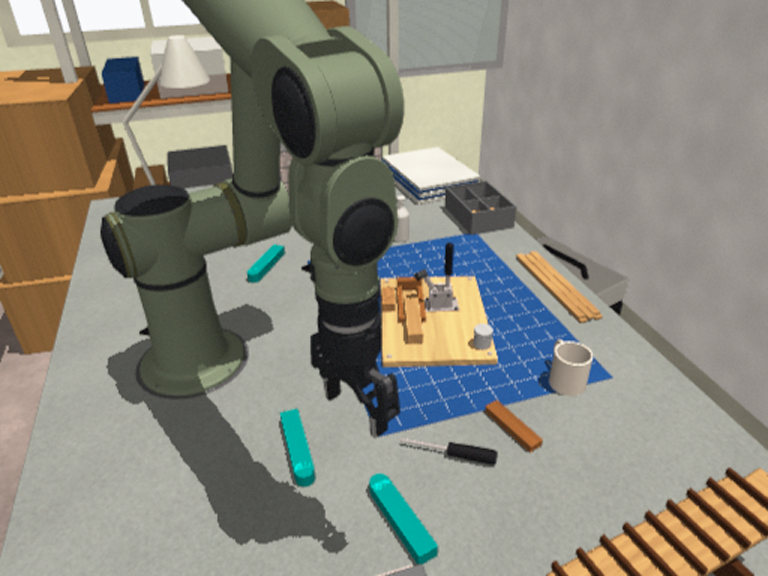

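View pics/top0.png

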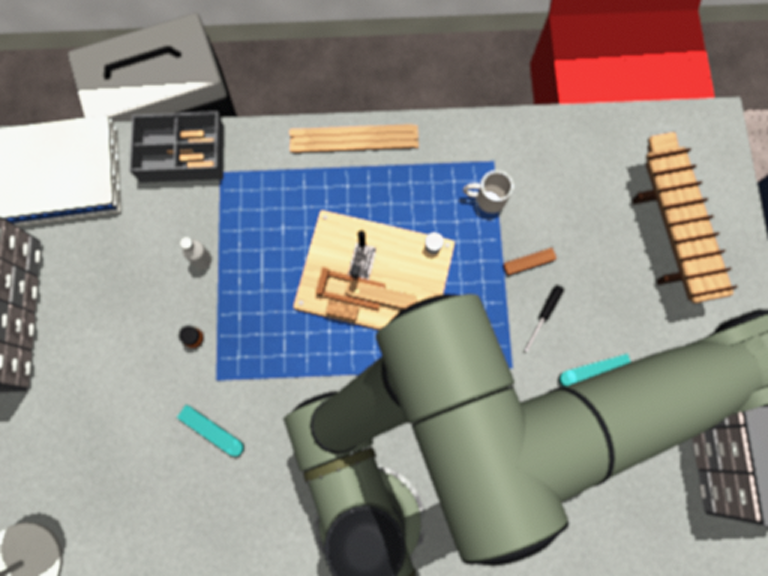

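The top view shows the jig around (375,270), its +y pointing image-left (world +y), +x image-up. The stop is at about (325,285) and the lever at (362,240). The stern is near (415,298), beside the arm. I'll enlarge this.

```bash
python3 - <<'E'
import cv2,numpy as np
for n,(r0,r1,c0,c1) in {"top":(130,240,185,315),"side":(150,250,245,345)}.items():
    c=np.load(f"{n}0.npz"); im=c["img"][r0:r1,c0:c1,::-1]
    cv2.imwrite(f"pics/{n}0c.png",cv2.resize(im,None,fx=5.4,fy=5.4,interpolation=cv2.INTER_CUBIC))
E
```

```text
(no output)
```

View pics/top0c.png

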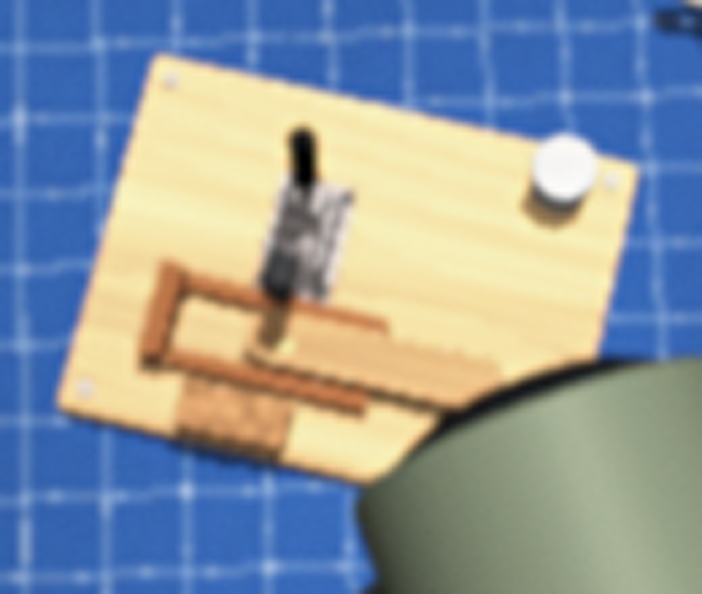

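View pics/side0c.png

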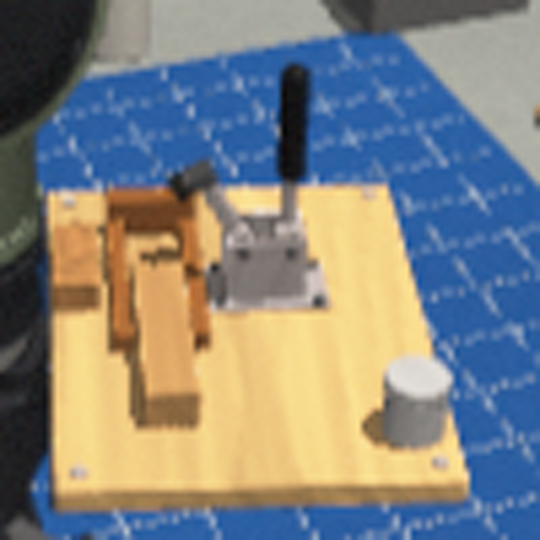

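```bash
cat > h.py <<'E'
import numpy as np
def ray(c,u,v,z):
    K=c["intrinsics"];P=c["pose"]
    d=P[:3,:3]@np.array([(u-K[0,2])/K[0,0],-(v-K[1,2])/K[1,1],-1]); o=P[:3,3]
    return o+d*(z-o[2])/d[2]
def proj(c,p):
    K=c["intrinsics"];P=c["pose"]
    q=P[:3,:3].T@(np.asarray(p)-P[:3,3]); return K[0,0]*q[0]/-q[2]+K[0,2],K[1,1]*q[1]/q[2]+K[1,2]
E
python3 - <<'E'
from h import *
T=np.load("top0.npz");S=np.load("side0.npz")
t=lambda x,y,z:ray(T,(x+.5)/5.4-.5+185,(y+.5)/5.4-.5+130,z)
s=lambda x,y,z:ray(S,(x+.5)/5.4-.5+245,(y+.5)/5.4-.5+150,z)
print("top");A,B,C=[t(*p,.018) for p in((155,57),(638,167),(60,408))];print(A,B,C,np.linalg.norm(A-B),np.linalg.norm(A-C),"c",(B+C)/2)
y=A-B;x=A-C;print(np.degrees([np.arctan2(-y[0],y[1]),np.arctan2(x[1],x[0])]))
D=[s(*p,.018) for p in((388,186),(468,487),(47,187),(55,490))]
print("side",D,np.linalg.norm(D[0]-D[1]),np.linalg.norm(D[0]-D[2]),"c",sum(D)/4)
y=D[0]-D[1];x=D[0]-D[2];print(np.degrees([np.arctan2(-y[0],y[1]),np.arctan2(x[1],x[0])]))
print("stern top corners side", s(143,400,.044),s(199,395,.044), "top-view right corner",t(500,358,.044))
print("stern bottom", s(143,424,.018),s(199,422,.018)); print("lever top",s(295,66,.185),t(302,130,.185))
E
```

```text
top
[0.69382256 0.08983326 0.018     ] [ 0.60567245 -0.21746257  0.018     ] [0.46362673 0.15367543 0.018     ] 0.3196891752591608 0.23888478758364634 c [ 0.53464959 -0.03189357  0.018     ]
[-16.00593543 -15.50074433]
side [array([0.69669902, 0.09157849, 0.018     ]), array([ 0.60367024, -0.21927609,  0.018     ]), array([0.46882423, 0.16796091, 0.018     ]), array([ 0.37749741, -0.14610133,  0.018     ])] 0.324476382470312 0.24033558914334352 c [ 0.53667273 -0.0264595   0.018     ]
[-16.66075232 -18.53087847]
stern top corners side [ 0.44209384 -0.11445448  0.044     ] [ 0.47500929 -0.12051942  0.044     ] top-view right corner [ 0.47779131 -0.12087479  0.044     ]
stern bottom [ 0.44546392 -0.10514855  0.018     ] [ 0.47795047 -0.11407588  0.018     ]
lever top [ 0.57878487 -0.00238774  0.185     ] [ 0.58173945 -0.00727706  0.185     ]
```

Both views agree. The jig centre is about (0.535,-0.030) with yaw about -16°. The stern is at jig (-0.048,-0.105), which leaves a 45 mm gap. The lever is at jig (0.036,0.036), matching the given y=+35 mm. Next I go behind the stern with the fingers shut, tool yaw 74°.

```bash
python3 -m creep '[[0.5,0.8,0,0,0,1,0],[0.5,0.85,0,0,0,1,0],[0.5,0.85,0,0,0,1,0],[0.5,0.85,0,0,0,1,0],[0.5,0.85,0,0,0,1,0],[0.5,0.85,0,0,0,1,0],[0.5,0.85,0,0,0,1,0],[0.5,0.5,0,0,0,1,0]]' 40
python3 -m creep '[[0.22,0.38,0,0,0,1,0],[0,0,0,0,0,0.72,0],[0,0,0,0,0,0,0]]'
python3 - <<'E'
from rig import status, eyes
import cv2,numpy as np
print(status.read_state())
for n in("side","top"):
    c=eyes.capture(n); np.savez(f"{n}1.npz",**c)
    cv2.imwrite(f"pics/{n}1.png",cv2.resize(c["img"][100:300,150:400,::-1],None,fx=3.1,fy=3,interpolation=cv2.INTER_CUBIC))
E
```

```text
time: 1.1
ee_pos: [0.4363, -0.1746, 0.2311]
orientation: [-3.141, -0.0, 1.146]
wrist_force: [-0.3, -0.2, 0.5]
width: 0.0
time: 1.48
ee_pos: [0.447, -0.1573, 0.2309]
orientation: [-3.141, -0.0, 1.292]
wrist_force: [-0.7, 0.2, -0.5]
width: 0.0005
{'time': 1.475, 'joints': array([-4.94228532e-01,  1.86512932e-01, -3.81451112e-01,  1.00366512e+00,
       -6.19729984e-05,  1.35531610e+00]), 'qd': array([-0.01239271, -0.00349656,  0.00050449, -0.00147683, -0.00074529,
        0.01553813]), 'joint_torque': array([ 3.65014644e-01, -3.62269521e+01,  2.58113569e+01,  6.16430261e-03,
        1.52291008e-02, -1.26468656e-01]), 'ee_pos': array([ 0.44701988, -0.15728545,  0.23094422]), 'orientation': array([-3.14076583e+00, -1.17534160e-04,  1.29204800e+00]), 'wrist_force': array([-0.6585038 ,  0.18171597, -0.48325406]), 'wrist_torque': array([-0.1004043 , -0.00062891,  0.01175499]), 'width': 0.0004537472167034773}
```

View pics/side1.png

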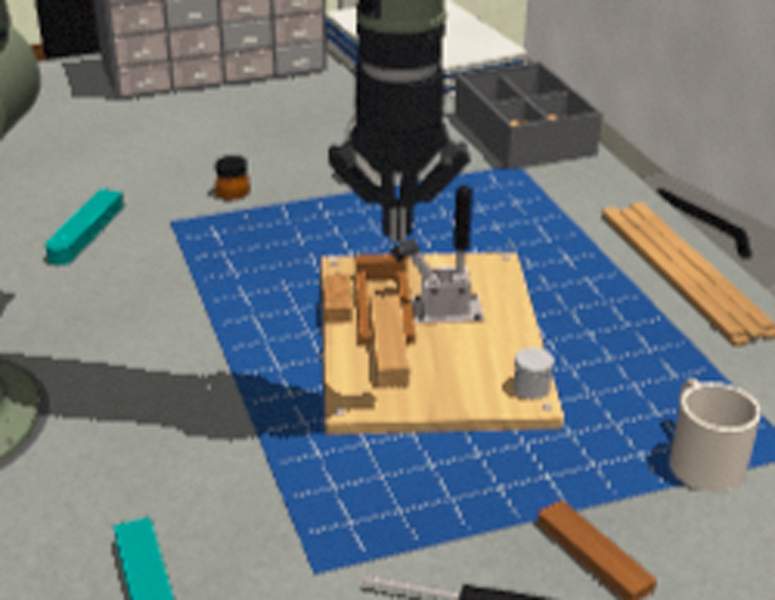

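View pics/top1.png

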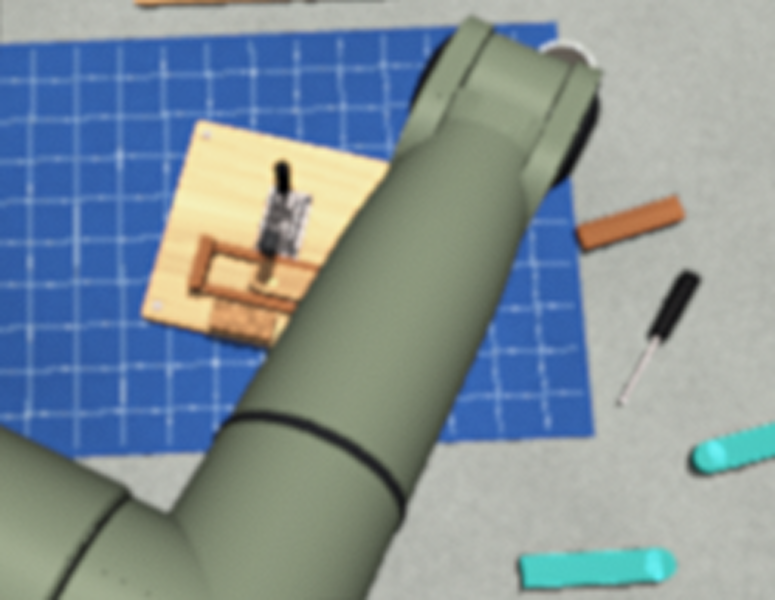

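The side view shows the shut fingers upright, not yet touching, with the clamp open. The blank's stern is at about (390,380). I lower to stern mid-height.

```bash
python3 -m creep '[[0,0,-0.8,0,0,0,0],[0,0,-0.9,0,0,0,0],[0,0,-0.9,0,0,0,0],[0,0,-0.8,0,0,0,0],[0,0,-0.4,0,0,0,0],[0,0,-0.2,0,0,0,0],[0,0,0,0,0,0,0]]'
python3 - <<'E'
from rig import eyes
import cv2,numpy as np
c=eyes.capture("side"); np.savez("side2.npz",**c)
cv2.imwrite("pics/side2.png",cv2.resize(c["img"][150:260,220:360,::-1],None,fx=5.4,fy=5.4,interpolation=cv2.INTER_CUBIC))
E
```

```text
time: 2.45
ee_pos: [0.4469, -0.1579, 0.0311]
orientation: [-3.141, -0.0, 1.291]
wrist_force: [-0.3, 0.1, -1.3]
width: -0.0002
```

View pics/side2.png

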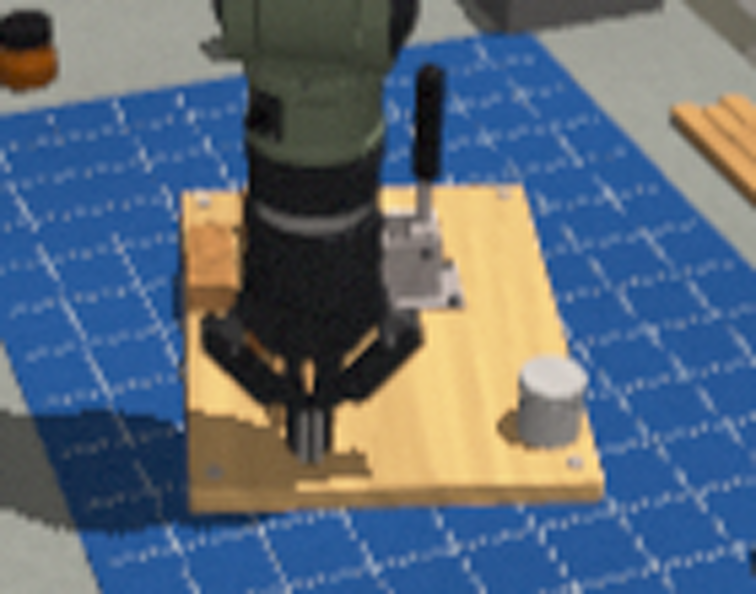

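Fingers at (310,440) stand behind the stern on the channel line, and nothing is touched. Pushing along jig +y.

```bash
python3 -m creep '[[0.05,0.18,0,0,0,0,0],[0.05,0.19,0,0,0,0,0],[0.04,0.13,0,0,0,0,0],[0.03,0.1,0,0,0,0,0],[0.03,0.1,0,0,0,0,0],[0.03,0.1,0,0,0,0,0],[0.03,0.1,0,0,0,0,0]]'
python3 -m creep '[[0.03,0.1,0,0,0,0,0],[0.03,0.1,0,0,0,0,0],[0.03,0.1,0,0,0,0,0]]'
python3 -m creep '[[0.02,0.1,0,0,0,0,0],[0.02,0.1,0,0,0,0,0]]'
```

```text
time: 3.38
ee_pos: [0.4603, -0.1126, 0.0313]
orientation: [3.142, 0.0, 1.292]
wrist_force: [-0.4, -2.2, 1.6]
width: 0.0001
time: 3.75
ee_pos: [0.4648, -0.0975, 0.0313]
orientation: [3.142, 0.0, 1.292]
wrist_force: [-0.7, -1.4, 2.3]
width: 0.0002
time: 4.0
ee_pos: [0.4667, -0.0874, 0.0313]
orientation: [3.142, -0.0, 1.292]
wrist_force: [-1.2, -1.3, 1.2]
width: 0.0001
```

```bash
python3 -m creep '[[0.01,0.04,0,0,0,0,0],[0,0,0,0,0,0,0]]'
python3 -m creep '[[0.01,0.04,0,0,0,0,0],[0,0,0,0,0,0,0]]'
python3 -m creep '[[0.01,0.04,0,0,0,0,0],[0,0,0,0,0,0,0]]'
```

```text
time: 4.25
ee_pos: [0.467, -0.0858, 0.0312]
orientation: [-3.141, 0.001, 1.292]
wrist_force: [-1.0, -1.8, 0.7]
width: 0.0003
time: 4.5
ee_pos: [0.4671, -0.0857, 0.0313]
orientation: [-3.141, 0.005, 1.291]
wrist_force: [-2.8, -9.1, 1.4]
width: -0.0
time: 4.75
ee_pos: [0.4671, -0.0857, 0.0314]
orientation: [-3.141, 0.01, 1.29]
wrist_force: [-5.1, -14.0, 1.9]
width: -0.0001
```

Force rises to 15 N with no more travel, at TCP jig y = -0.072, so the bow is home. I back off, rise and check.

```bash
python3 -m creep '[[-0.06,-0.2,0,0,0,0,0],[-0.12,-0.4,0,0,0,0,0],[-0.05,-0.2,0.3,0,0,0,0],[0,0,0.8,0,0,0,0],[0,0,0.9,0,0,0,0],[0,0,0.9,0,0,0,0],[0,0,0.8,0,0,0,0],[0,0,0.3,0,0,0,0]]'
python3 - <<'E'
from rig import eyes
import cv2,numpy as np
for n,(r0,r1,c0,c1) in {"top":(130,240,185,315),"side":(150,250,245,345)}.items():
    c=eyes.capture(n); np.savez(f"{n}3.npz",**c); im=c["img"][r0:r1,c0:c1,::-1]
    cv2.imwrite(f"pics/{n}3.png",cv2.resize(im,None,fx=5.4,fy=5.4,interpolation=cv2.INTER_CUBIC))
E
```

```text
time: 5.75
ee_pos: [0.4578, -0.1218, 0.2334]
orientation: [3.138, -0.001, 1.292]
wrist_force: [0.3, -0.5, -0.9]
width: 0.0002
```

View pics/side3.png

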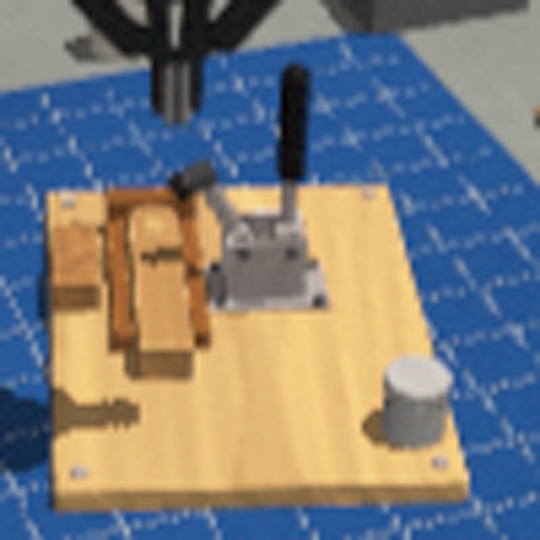

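View pics/top3.png

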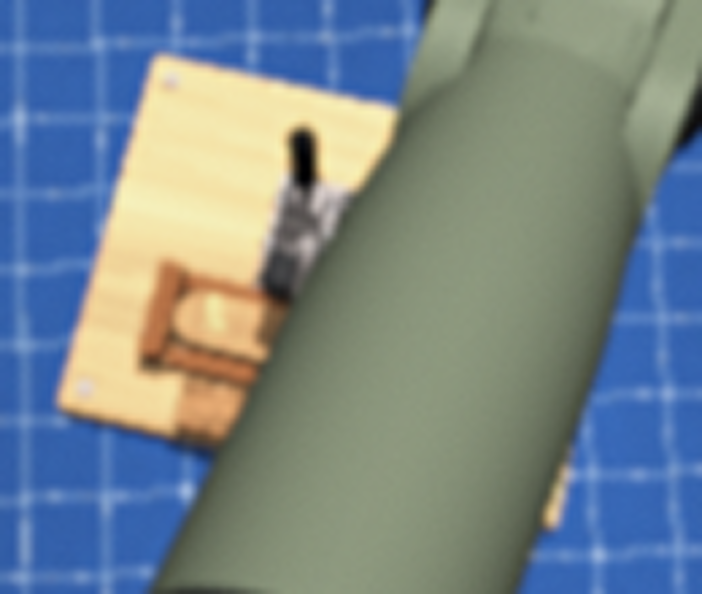

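The bow rounds up to the stop at (172,320) in the top view, and the clamp is still open. Going to the guides' side of the lever, above first.

```bash
python3 -m creep '[[0.25,0.45,0,0,0,0,0],[0.35,0.6,0,0,0,0,0],[0.35,0.6,0,0,0,0,0],[0.34,0.6,0,0,0,0,0],[0.2,0.35,0,0,0,0,0],[0,0,0,0,0,0,0],[0,0,0,0,0,0,0]]'
python3 - <<'E'
from rig import eyes
import cv2,numpy as np
for n,(r0,r1,c0,c1) in {"side":(150,250,245,345)}.items():
    c=eyes.capture(n); np.savez(f"{n}4.npz",**c); im=c["img"][r0:r1,c0:c1,::-1]
    cv2.imwrite(f"pics/{n}4.png",cv2.resize(im,None,fx=5.4,fy=5.4,interpolation=cv2.INTER_CUBIC))
E
```

```text
time: 6.72
ee_pos: [0.5304, 0.0078, 0.2306]
orientation: [-3.14, 0.001, 1.292]
wrist_force: [-0.8, -0.2, 0.1]
width: -0.0001
```

View pics/side4.png

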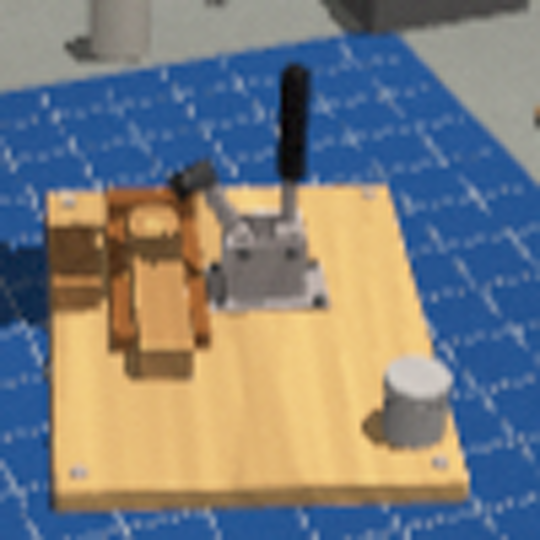

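```bash
python3 -m creep '[[0,0,-0.4,0,0,0,0],[0,0,-0.6,0,0,0,0],[0,0,-0.4,0,0,0,0],[0,0,-0.07,0,0,0,0],[0,0,0,0,0,0,0]]'
python3 - <<'E'
from rig import eyes
import cv2,numpy as np
for n,(r0,r1,c0,c1) in {"side":(130,230,245,345)}.items():
    c=eyes.capture(n); np.savez(f"{n}5.npz",**c); im=c["img"][r0:r1,c0:c1,::-1]
    cv2.imwrite(f"pics/{n}5.png",cv2.resize(im,None,fx=5.4,fy=5.4,interpolation=cv2.INTER_CUBIC))
E
```

```text
time: 7.4
ee_pos: [0.5313, 0.0077, 0.1583]
orientation: [3.141, 0.0, 1.291]
wrist_force: [-0.4, 0.3, 0.8]
width: -0.0001
```

View pics/side5.png

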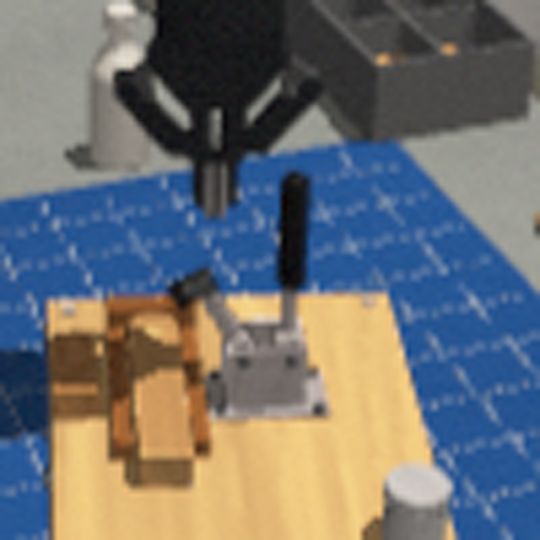

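Fingertips at (215,210) are clear of the foot (190,285), and the lever grip is to the right at (292,230). I make contact, then follow the lever's arc.

```bash
python3 -m creep '[[0.19,-0.055,-0.08,0,0,0,0],[0.19,-0.055,-0.08,0,0,0,0],[0.14,-0.04,0,0,0,0,0],[0.14,-0.04,0,0,0,0,0],[0.1,-0.028,0,0,0,0,0],[0,0,0,0,0,0,0]]'
```

```text
time: 8.2
ee_pos: [0.5677, -0.0023, 0.1496]
orientation: [-3.138, 0.0, 1.292]
wrist_force: [-5.5, 0.6, 5.2]
width: 0.0004
```

```bash
python3 -m creep '[[0.16,-0.045,-0.02,0,0,0,0],[0.16,-0.045,-0.03,0,0,0,0],[0.16,-0.045,-0.03,0,0,0,0],[0.16,-0.045,-0.07,0,0,0,0],[0.16,-0.045,-0.08,0,0,0,0]]'
python3 - <<'E'
from rig import eyes
import cv2,numpy as np
for n,(r0,r1,c0,c1) in {"side":(130,230,245,345)}.items():
    c=eyes.capture(n); np.savez(f"{n}6.npz",**c); im=c["img"][r0:r1,c0:c1,::-1]
    cv2.imwrite(f"pics/{n}6.png",cv2.resize(im,None,fx=5.4,fy=5.4,interpolation=cv2.INTER_CUBIC))
E
```

```text
time: 8.82
ee_pos: [0.6091, -0.0141, 0.1387]
orientation: [-3.141, 0.001, 1.292]
wrist_force: [-4.0, -0.1, 4.9]
width: 0.0
```

View pics/side6.png

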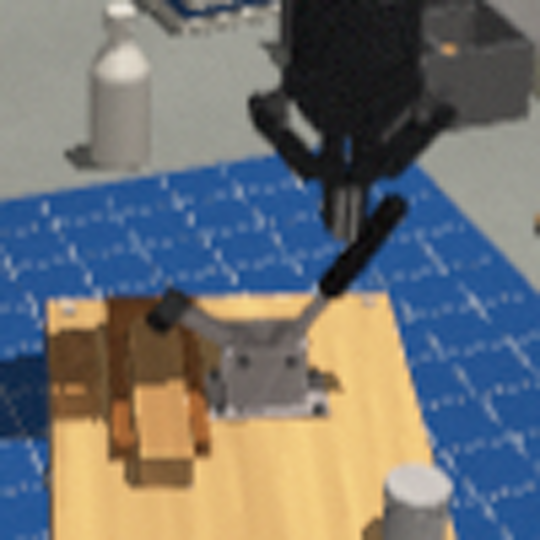

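The lever is at about 0.7 rad, with the fingertips on the grip at (350,240). Continuing down and over.

```bash
python3 -m creep '[[0.14,-0.04,-0.11,0,0,0,0],[0.13,-0.036,-0.12,0,0,0,0],[0.13,-0.036,-0.13,0,0,0,0],[0.1,-0.03,-0.13,0,0,0,0],[0.09,-0.026,-0.13,0,0,0,0],[0.09,-0.026,-0.14,0,0,0,0],[0,0,0,0,0,0,0],[0,0,0,0,0,0,0]]'
python3 - <<'E'
from rig import eyes
import cv2,numpy as np
for n,(r0,r1,c0,c1) in {"side":(130,230,245,345)}.items():
    c=eyes.capture(n); np.savez(f"{n}7.npz",**c); im=c["img"][r0:r1,c0:c1,::-1]
    cv2.imwrite(f"pics/{n}7.png",cv2.resize(im,None,fx=5.4,fy=5.4,interpolation=cv2.INTER_CUBIC))
E
```

```text
time: 9.88
ee_pos: [0.6431, -0.0235, 0.1002]
orientation: [-3.141, 0.0, 1.292]
wrist_force: [-0.0, 0.2, 0.4]
width: 0.0003
```

View pics/side7.png

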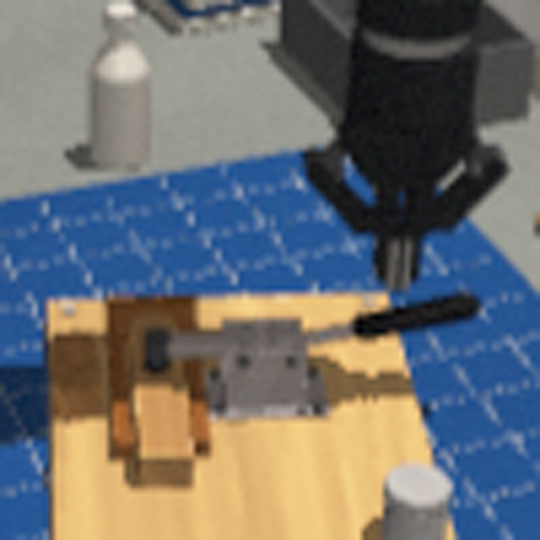

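The lever snapped over, the foot is on the blank at (158,350), and wrist force is near zero. I retreat upward and verify the angle.

```bash
python3 -m creep '[[0,0,0.5,0,0,0,0],[0,0,0.8,0,0,0,0],[0,0,0.8,0,0,0,0],[0,-0.8,0.5,0,0,0,0],[0,-0.9,0,0,0,0,0],[0,-0.9,0,0,0,0,0],[0,-0.9,0,0,0,0,0],[0,-0.9,0,0,0,0,0]]'
python3 -m creep '[[0,-0.9,0,0,0,0,0],[0,-0.9,0,0,0,0,0],[0,-0.5,0,0,0,0,0],[0,0,0,0,0,0,0]]'
python3 - <<'E'
from rig import eyes
from h import *
import cv2,numpy as np
a=np.radians(-16.1);ex=np.array([np.cos(a),np.sin(a),0]);ey=np.array([-np.sin(a),np.cos(a),0]);C=np.array([.5352,-.030,0])
J=lambda x,y,z:C+x*ex+y*ey+np.array([0,0,z])
for n,(r0,r1,c0,c1) in {"side":(150,250,245,345),"top":(130,240,185,315)}.items():
    c=eyes.capture(n); np.savez(f"{n}8.npz",**c); im=c["img"][r0:r1,c0:c1,::-1]
    cv2.imwrite(f"pics/{n}8.png",cv2.resize(im,None,fx=5.4,fy=5.4,interpolation=cv2.INTER_CUBIC))
    f=lambda p:tuple(np.round((np.array(proj(c,p))-[c0,r0]+.5)*5.4-.5))
    print(n,"end upright",f(J(.036,.035,.185)))
    for t in(1.15,1.28,1.35):print(n,t,f(J(.036+.125*np.sin(t),.035,.060+.125*np.cos(t))),"grip base",f(J(.036+.05*np.sin(t),.035,.060+.05*np.cos(t))))
E
```

```text
time: 10.92
ee_pos: [0.6431, -0.2449, 0.2309]
orientation: [3.141, 0.0, 1.292]
wrist_force: [0.5, -0.5, -0.5]
width: 0.0002
time: 11.42
ee_pos: [0.6425, -0.3607, 0.23]
orientation: [3.142, 0.0, 1.289]
wrist_force: [0.5, 0.3, -0.5]
width: -0.0
side end upright (np.float64(299.0), np.float64(69.0))
side 1.15 (np.float64(474.0), np.float64(167.0)) grip base (np.float64(363.0), np.float64(211.0))
side 1.28 (np.float64(481.0), np.float64(187.0)) grip base (np.float64(366.0), np.float64(219.0))
side 1.35 (np.float64(483.0), np.float64(199.0)) grip base (np.float64(367.0), np.float64(223.0))
top end upright (np.float64(301.0), np.float64(134.0))
top 1.15 (np.float64(350.0), np.float64(1.0)) grip base (np.float64(324.0), np.float64(121.0))
top 1.28 (np.float64(353.0), np.float64(2.0)) grip base (np.float64(326.0), np.float64(121.0))
top 1.35 (np.float64(354.0), np.float64(4.0)) grip base (np.float64(326.0), np.float64(121.0))
```

View pics/side8.png

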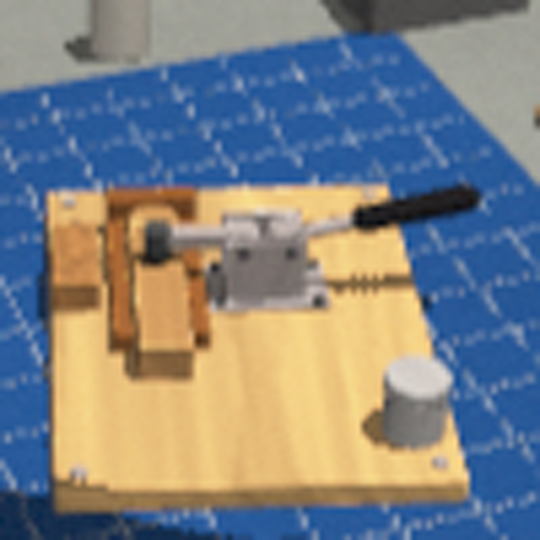

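View pics/top8.png

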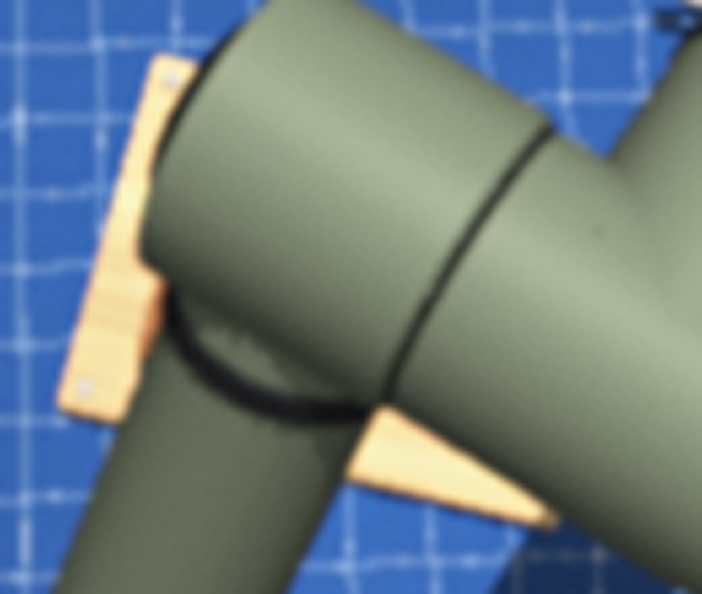

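```bash
python3 - <<'E'
from h import *
import cv2
c=np.load("side8.npz")
a=np.radians(-16.1);ex=np.array([np.cos(a),np.sin(a),0]);ey=np.array([-np.sin(a),np.cos(a),0]);C=np.array([.5352,-.030,0])
J=lambda x,y,z:C+x*ex+y*ey+np.array([0,0,z])
im=cv2.resize(c["img"][180:230,255:295,::-1],None,fx=12,fy=12,interpolation=cv2.INTER_CUBIC)
for y,col in((-.060,(0,255,0)),(-.066,(0,0,255))):
  for z in (.018,.044):
    p=[tuple(int(v) for v in (np.array(proj(c,J(x,y,z)))-[255,180]+.5)*12) for x in(-.067,-.033)]
    cv2.line(im,p[0],p[1],col,1)
# guide ends y=-30 at z .032, reference
for x in(-.0805,-.0685,-.0315,-.0195):
    p=(np.array(proj(c,J(x,-.030,.032)))-[255,180]+.5)*12; cv2.circle(im,tuple(int(v) for v in p),3,(255,0,0),-1)
cv2.imwrite("pics/chk.png",im)
E
```

```text
(no output)
```

View pics/chk.png

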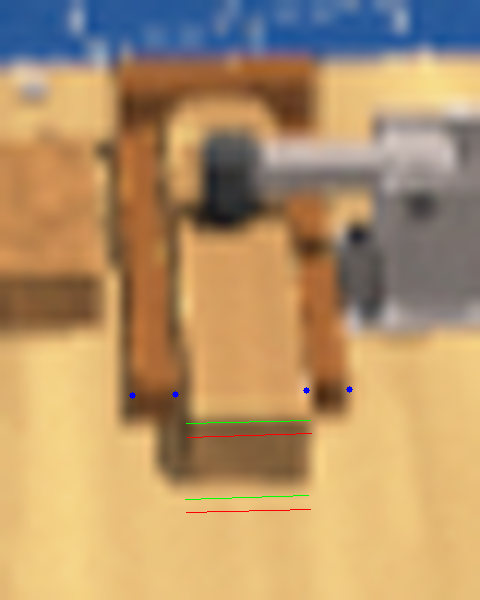

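The stern's upper edge (245,418) lies on the line predicted for a blank fully home (green), and the bow meets the stop at (220,95). Handing in.

```bash
python3 -c "
from rig import ticket; print(ticket.sign_off())"
```

```text
the job is handed in; nothing more can be done
None
```

The blank is home against the end stop and the clamp is locked on it. I handed the job in at about 11.5 s of the 51 s allowed; no verdict was reported.

- **Blank:** I pushed it with shut fingers about 45 mm along the guides. It stopped there, and further pushing only raised the force to about 15 N. In the last side picture the stern edge matches the position calculated for a blank fully home, to within 2–3 mm.
- **Clamp:** I then pushed the lever over along its arc and it snapped past the dead point. In the side picture its slope matches the locked angle of about 1.35 rad, and the rubber foot sits on the blank.
- **Robot and bystanders:** the gripper had backed well clear, with wrist force near zero. The pin pot and sanding block looked unmoved. The arm went nowhere near the other bystanders, and I did not measure them again.

Two things were not checked directly. I judged the foot's contact force and travel only from the pictures. The last top view was blocked by the arm, so the final check of the blank's position used the side camera alone. No check failed or disagreed beyond the 2–3 mm calibration error.

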